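Line up the tissue blocks and raise the camera monopod

TASK

Get the tissue blocks ready to be photographed: first push the three blocks on the copy board flat and square against its ledge so that they lie in one straight row. Then squeeze the camera monopod's grip so that its release button is pressed in, draw it straight up past the first stop to the second, and finish while still squeezing the grip and holding the monopod fully extended. Leave everything else on the desk where it is.

Things in the scene. Friction and masses are not known exactly. Their poses are not given: they have to be found in the camera images.
- board: fixed grey copy board, 150 mm (x) by 320 mm (y), its top 10 mm above the desk, with a straight aluminium ledge along its far (+x) edge that stands 10 mm above the board's top. Origin: on the desk under the board; its x axis points at the ledge, whose near face is the plane x = +70 mm; a block flat against the ledge has its centre at x = +56 mm. The board reaches from x = -70 mm to the ledge
- ledge_mid (a point): middle of the near face of the ledge, 15 mm above the desk; axes as the board's
- block_a_mid (a point): tissue block: ribbed white plastic cassette 28 mm (its x) by 40 mm (its y), 10 mm high, with a wax slab on top, 24 by 34 mm, 16 mm high in all, about 30 g. This point is its centre, 8 mm above its underside; z up. It lies on the board, its 40 mm side roughly along the ledge. The three blocks are alike and may lie in any order, about 65 mm apart, their centres 36 to 61 mm short of where they end up against the ledge
- block_b_mid (a point): tissue block: ribbed white plastic cassette 28 mm (its x) by 40 mm (its y), 10 mm high, with a wax slab on top, 24 by 34 mm, 16 mm high in all, about 30 g. This point is its centre, 8 mm above its underside; z up. It lies on the board, its 40 mm side roughly along the ledge. The three blocks are alike and may lie in any order, about 65 mm apart, their centres 36 to 61 mm short of where they end up against the ledge
- block_c_mid (a point): tissue block: ribbed white plastic cassette 28 mm (its x) by 40 mm (its y), 10 mm high, with a wax slab on top, 24 by 34 mm, 16 mm high in all, about 30 g. This point is its centre, 8 mm above its underside; z up. It lies on the board, its 40 mm side roughly along the ledge. The three blocks are alike and may lie in any order, about 65 mm apart, their centres 36 to 61 mm short of where they end up against the ledge
- monopod: fixed foot and outer tube of an upright telescoping camera monopod: steel foot 90 mm across and 18 mm high, black outer tube 26 mm across, its collar ending 132 mm above the desk. Origin: centre of the foot's underside; z up; the camera points to its -x, the button is on its +y side
- grip_mid (a point): centre of the monopod's black hand grip, at the button's height: a block 36 mm (x) by 30 mm (y) by 55 mm high, from 28.5 mm below to 26.5 mm above this point, on top of the inner tube, axes as the monopod's. With the monopod shut it is 174 mm above the desk, fully drawn out 304 mm. The small camera hangs below the grip, reaching from 18 to 62 mm on the -x side, 20 mm and more below this point; nothing else is beside or above the grip
- button_face (a point): centre of the outer face of the release button, a steel plunger 16 mm across in the grip's +y side, 21 mm from the grip's centre; it moves with the button
- button (a joint): travel of the release button into the grip, m: 0 out, 0.006 pressed flush with the grip's side. It springs back (2 to 5 N). The tubes are latched shut until it is pressed in more than 4 mm; squeezing the grip across its y between the fingers presses it
- inner_tube (a joint): how far the inner tube with the grip and camera is drawn up out of the middle tube, m: 0 shut, 0.065 at its stop (the first stop). Takes about 6 N upwards
- middle_tube (a joint): how far the middle tube is drawn up out of the outer tube, m: 0 shut, 0.065 at its stop (the second stop). It follows after the inner tube is at its stop and takes about 11 N upwards. Springs draw both tubes down again when the grip is let go
- loupe: bystander: small black magnifier, 32 mm across, 30 mm high, standing near the board's +y end; origin at the centre of its underside; leave it where it is
- lens_cap: bystander: black cap 42 mm across, 9 mm high, beside the monopod's foot; origin at the centre of its underside; leave it where it is
- mug: bystander: blue mug 80 mm across, 95 mm high; origin at the centre of its underside; leave it where it is
- calculator: bystander: calculator 150 by 85 by 16 mm; origin at the centre of its underside; leave it where it is
- stapler: bystander: stapler 130 by 34 mm, about 50 mm high; origin at the centre of its underside; leave it where it is
- marker: bystander: highlighter about 125 mm long, 15 mm high; origin at the centre of its underside; leave it where it is
- jar: bystander: clear jar with a lid, 56 mm across, 85 mm high; origin at the centre of its underside; leave it where it is
Not all that is in view belongs to the job. Several things look just like the monopod: the one meant starts nearest to the robot's base. What is shaped like the part that bears block_c_mid but green is not meant.

How it is judged:
By the outcome, as a careful person would: the job done as asked, in the order asked, and still so for the second after the job is handed in, while the arm keeps its last pose, push and grip.
It also fails if it takes over 58 s, if anything falls off the work surface, if the arm or the gripper's body presses on something with over 40 N, if the wrist force passes 120 N, or if a joint passes its speed limit or range.

ROBOT

A 7-joint arm with a two-finger parallel gripper is mounted at the origin on the work surface. World frame = base frame: x ahead of the robot, y to its left, z up, the work surface at z = 0. Lengths are in m, angles in rad, forces in N, time in s.
With the tool pointing down it reaches from about 0.4 to 0.875 m from the base axis. Payload 19.3 kg.
Tool frame: the origin (TCP) lies midway between the tips of the shut fingers; the grasp point (between the pads) lies 19 mm behind it; z points along the fingers, y is the line along which they close (so a half turn about z gives the same grasp; the last joint's range is limited). The gripper opens to 85 mm and grips with 20 to 120 N. Pads are 22 mm wide; open, the fingers measure 114 mm over their backs; the gripper's body (76 mm by 85 mm) begins 54 mm behind the grasp point. The pads swing forward as they close: fully open they stand 13 mm farther back than shut.
Start: joints at [1.062, 0.521, -0.036, 1.599, 0.021, 1.021, -0.113], TCP at [0.266, -0.566, 0.231] pointing down, gripper open.
Joint ranges: [-2.91, 2.91], [-0.3, 2.13], [-1.5, 1.42], [0.17, 2.43], [-1.26, 4.41], [0.16, 1.93], [-2.52, 2.52]. Speed limits (rad/s): [1.89, 1.89, 2.39, 2.39, 3.01, 3.01, 3.01].

INTERFACE

Orientations are given as [roll, pitch, yaw] about the fixed x, y, z axes, in that order (R = Rz(yaw) Ry(pitch) Rx(roll)).
In Python, from workcell import * gives the robot as it stands. The module is installed in compiled form; this text tells all that it offers.
- The arm moves only by the tool play_rows, never from a script. Its argument "deltas" is a list of rows, each a list of 7 numbers: the shift along the tool's x, y, z in units of 500 mm (1.0 is 500 mm), then the turn, a rotation vector about the tool's x, y, z in units of 120 degrees (1.0 is 120 degrees), then the closure, from 0 (fully open) to 1 (shut). A call has 1 to 10 rows; each row is the pose to reach, as a shift and turn from the pose commanded when the call began, along the tool's axes at that moment; what a row does not reach only later rows make up. A row lasts 1/10 s, in which the tool goes at most 50 mm and 8.59 degrees, less where a joint would pass 70% of its speed; a pose out of reach is approached as far as the arm can. A call with a number of a shift or a turn outside -1 to 1 is refused whole. A call with a gripper value outside its range is refused whole. The fingers move at their own pace and stop on an object; "newtons" is the grip in N (left out, the last holds). Time passes only in rows, so rows that repeat a pose let the fingers close. It gives the time, the measured TCP pose, the force, the opening and the grip force at its end, in the units of the state.
- observe(): the state, without advancing time (a new reading comes with each control period).
- grab_frame(name): name is "scene" or "top" or "wrist"; returns the picture (384x512x3 uint8, red, green, blue); there is no depth.
- get_calibration(name): a dict with "fovy" (degrees; the focal length in pixels is half the picture's height over the tangent of half this angle, whatever the lens; pixels are square), "cx", "cy" (the principal point, pixels), "xyz" and "rotation" of the camera in the world. Camera axes: x right, y down, z forward; pixel columns grow to the right and rows downward; lengths in m; the calibration is good to about 2 mm. The wrist camera is an equidistant fisheye: a pixel r from the principal point sees the ray r / f radians off the axis. A picture is of the moment at which its call begins: read the wrist's pose just before it. get_calibration takes no time and is no camera call; for the wrist camera it gives the pose at the moment of the call.
- job_done(): hands the job in; it is judged then, once.
The state is a dict: "clock": time; "qpos": joint angles; "qd": joint speeds; "joint_efforts": joint torques, N m; "position": TCP position; "tool_rot": TCP orientation; "force": force on the tool from outside, world axes, zero at the start; "moment": the same for the moment, N m; "grip_width": finger opening in m; "finger_force": force on a finger pad.
Only numpy, scipy, OpenCV 4.12 (cv2) and the standard library are available. Lean on these libraries where they do the work, as an engineer would, in place of code of your own. Each camera call takes 0.05 s, during which the arm holds its last target. There are 200 camera calls.

## Working session

There is one attempt and no reset: what is moved stays moved. The work goes in short steps, Python scripts to look and compute and a tool call to move; the robot and the scene stay as the last step left them, time stands still between calls to the robot, and variables do not carry over. Pictures are saved under pics/ and viewed, at most 10 in all, crops included, and the job is handed in when it is done.

Besides the shell and the picture viewer there is one more tool, called after "Request:" as name([rows], argument=value, ...), one row to a line, values as JSON. play_rows: Moves the arm, as the interface text tells. Its arguments: {"type":"object","properties":{"deltas":{"type":"array"},"newtons":{"type":"number"}},"required":["deltas"]}

```bash
mkdir -p pics; cat > h.py <<'E'
from workcell import *
import numpy as np, cv2
def snap(n,f):
    im=grab_frame(n); cv2.imwrite(f'pics/{f}.png',im[:,:,::-1]); return im
def ray(c,u,v):
    H=384; f=H/2/np.tan(np.radians(c['fovy'])/2)
    d=np.array([(u-c['cx'])/f,(v-c['cy'])/f,1.]); return np.array(c['rotation'])@d
def plane(c,u,v,z):
    o=np.array(c['xyz']); d=ray(c,u,v); return o+d*(z-o[2])/d[2]
def proj(c,p):
    f=192/np.tan(np.radians(c['fovy'])/2); q=np.array(c['rotation']).T@(np.array(p)-np.array(c['xyz']))
    return [c['cx']+f*q[0]/q[2],c['cy']+f*q[1]/q[2]]
E
python3 - <<'E'
from h import *
a=snap('scene','s0');b=snap('top','t0')
for n in('scene','top'): print(n,get_calibration(n))
print(observe())
E
```

```text
scene {'fovy': 51.743405935099865, 'cx': 254.1806456868721, 'cy': 190.62833788740485, 'xyz': array([ 1.40893626, -0.50272918,  0.93731369]), 'rotation': array([-2.28575716e+00,  2.04082210e-03,  9.97155802e-01])}
top {'fovy': 48.230611455319725, 'cx': 254.78694831294405, 'cy': 194.5373001824649, 'xyz': array([0.43692741, 0.02705615, 1.18874418]), 'rotation': array([-2.9819068 , -0.00465512, -1.57255086])}
{'clock': 0.1, 'qpos': array([ 1.06181928,  0.52193741, -0.03630945,  1.59996184,  0.02118258,
        1.02109519, -0.11280943]), 'qd': array([ 0.00095554, -0.00156461, -0.00120262, -0.00185649, -0.00095599,
        0.00036937,  0.00184381]), 'joint_efforts': array([ 4.98964000e-03, -9.28481770e+01,  1.98450431e+00, -3.70527184e+01,
        1.81495043e-02,  5.31596321e-03, -1.14343586e-04]), 'position': array([ 0.26535355, -0.56553375,  0.23079019]), 'tool_rot': array([-3.14057730e+00,  6.56010396e-05,  4.38732164e-01]), 'force': array([0.00955015, 0.00125685, 0.16433688]), 'moment': array([-0.03081444, -0.0033015 ,  0.03545106]), 'finger_force': 0.0, 'grip_width': 0.08517848288733962}
```

View pics/s0.png

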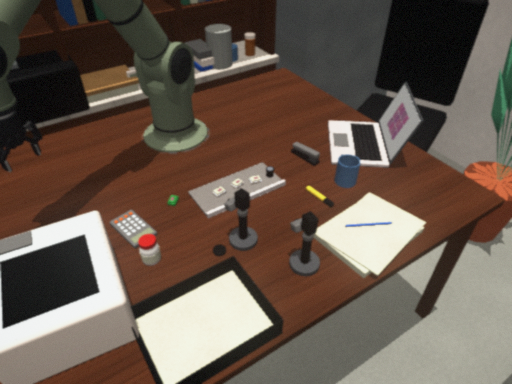

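View pics/t0.png

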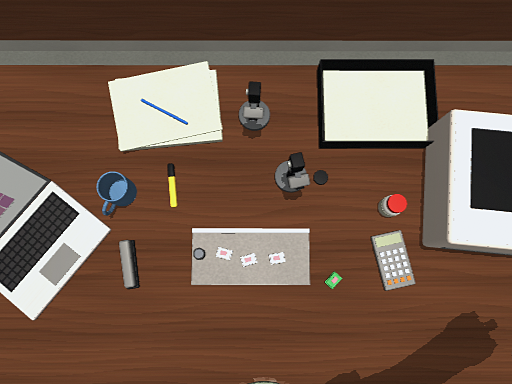

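The top view shows two candidate monopods, with feet at (292,176) and (254,113). The nearer one to the base is (292,176). The white blocks are at (224,253), (248,259) and (277,258). The green decoy is at (333,280), the loupe at (199,254) and the lens cap at (320,177). Next I'll measure these and check a crop.

```bash
cat > p.py <<'E'
s=open('h.py').read()
s=s.replace("import numpy as np, cv2","import numpy as np, cv2\nfrom scipy.spatial.transform import Rotation as Ro\ndef RM(c): return Ro.from_euler('xyz',c['rotation']).as_matrix()").replace("np.array(c['rotation'])","RM(c)")
open('h.py','w').write(s)
E
python3 p.py; python3 - <<'E'
from h import *
t=cv2.imread('pics/t0.png'); s=cv2.imread('pics/s0.png'); T=get_calibration('top'); S=get_calibration('scene')
# board corners on top
hsv=cv2.cvtColor(t,cv2.COLOR_BGR2HSV)
roi=np.zeros(t.shape[:2],np.uint8); roi[225:292,186:316]=1
m=((hsv[...,1]<60)&(hsv[...,2]>70)).astype(np.uint8)*roi
m=cv2.morphologyEx(m,cv2.MORPH_CLOSE,np.ones((7,7)))
c=max(cv2.findContours(m,0,2)[0],key=cv2.contourArea); r=cv2.minAreaRect(c); print(r)
for p in cv2.boxPoints(r): print(p,plane(T,*p,.010)[:2].round(4))
# white blocks
w=((hsv[...,2]>185)).astype(np.uint8)*roi; w[:236]=0
w=cv2.morphologyEx(w,cv2.MORPH_CLOSE,np.ones((5,5)))
for c in cv2.findContours(w,0,2)[0]:
    if cv2.contourArea(c)>30:
        r=cv2.minAreaRect(c); print('blk',r,plane(T,*r[0],.022).round(4), [plane(T,*p,.020)[:2].round(4).tolist() for p in cv2.boxPoints(r)])
for n,p,z in(('loupe',(199,254),.04),('foot',(292,176),.018),('foot2',(254,113),.018),('cap',(320.5,177),.009),('green',(333,280),.01),('griptop',(296,158),.2005)): print(n,plane(T,*p,z).round(4))
a=cv2.resize(t[140:295,180:345],None,fx=3.6,fy=3.6,interpolation=cv2.INTER_CUBIC)
cv2.imwrite('pics/c1.png',a)
b=cv2.resize(s[155:265,180:335],None,fx=5,fy=5,interpolation=cv2.INTER_CUBIC)
cv2.imwrite('pics/c2.png',b)
E
```

```text
((249.99996948242188, 256.0), (55.99999237060547, 117.99998474121094), 90.0)
[190.99997 228.     ] [0.5338 0.1966]
[308.99997 228.     ] [ 0.5334 -0.1277]
[308.99997 284.     ] [ 0.3824 -0.1244]
[190.99997 284.     ] [0.3831 0.1933]
blk ((300.9999694824219, 259.5), (46.99999237060547, 13.999998092651367), 90.0) [ 0.4476 -0.1028  0.022 ] [[0.5109, -0.0851], [0.5108, -0.1232], [0.3855, -0.1205], [0.3856, -0.0831]]
blk ((240.0, 260.0), (96.0, 48.0), -0.0) [0.4466 0.0614 0.022 ] [[0.3835, 0.1893], [0.5113, 0.192], [0.5109, -0.0688], [0.383, -0.067]]
loupe [0.4624 0.1696 0.04  ]
foot [ 0.6777 -0.0825  0.018 ]
foot2 [0.861  0.0231 0.018 ]
cap [ 0.6766 -0.1633  0.009 ]
green [ 0.3929 -0.1895  0.01  ]
griptop [ 0.6836 -0.0755  0.2005]
```

View pics/c1.png

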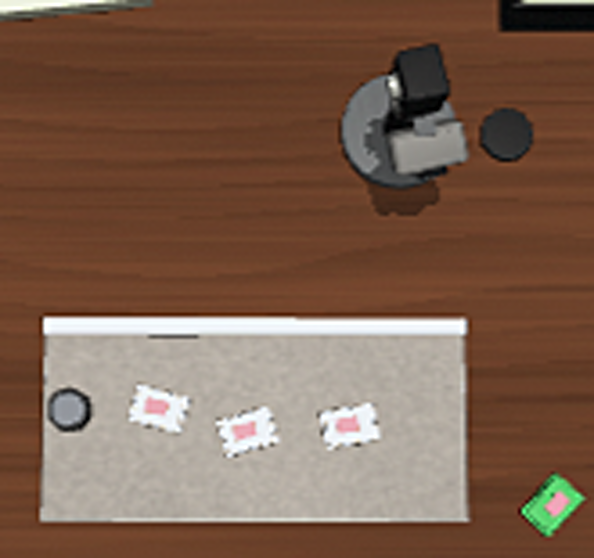

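View pics/c2.png

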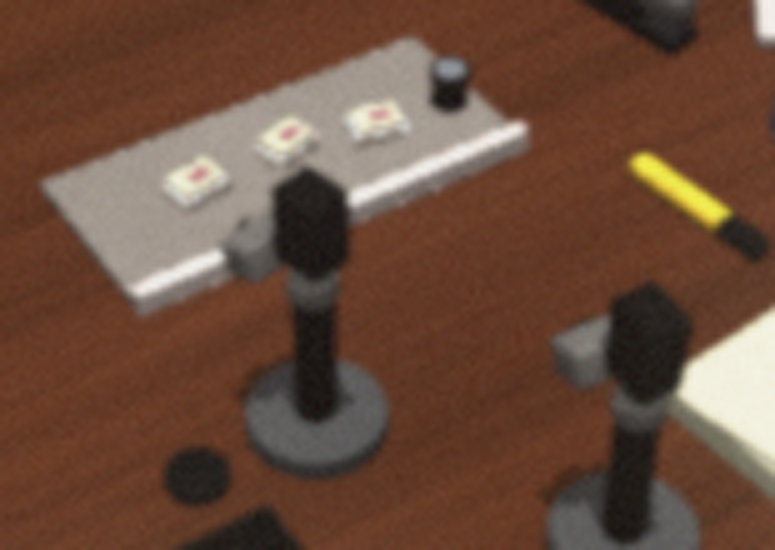

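The close crop confirms the choice. The target monopod's foot is at crop (401,130), its camera faces the robot, and its button is a light spot on the +y side. The blocks are at crop (158,408), (247,431) and (350,426), and the ledge's near edge is at crop row 334.

```bash
python3 - <<'E'
from h import *
t=cv2.imread('pics/t0.png'); T=get_calibration('top')
cr=lambda u,v:((u+.5)/3.6-.5+180,(v+.5)/3.6-.5+140)
for u in(60,250,450): print('ledge near',plane(T,*cr(u,334.5),.02)[:2].round(4),'far',plane(T,*cr(u,317.5),.02)[:2].round(4),'board near edge',plane(T,*cr(u,521),.01)[:2].round(4))
hsv=cv2.cvtColor(t,cv2.COLOR_BGR2HSV).astype(int); b,g,r=[t[...,i].astype(int) for i in range(3)]
up=lambda a:cv2.resize(a,None,fx=6,fy=6,interpolation=cv2.INTER_CUBIC)
big=up(t[236:275,208:292]).astype(int)
m=((big[...,2]>200)).astype(np.uint8)
for c in cv2.findContours(m,0,2)[0]:
    if cv2.contourArea(c)>1200:
        q=cv2.minAreaRect(c); f=lambda p:((p[0]+.5)/6-.5+208,(p[1]+.5)/6-.5+236)
        bx=np.array([plane(T,*f(p),.021)[:2] for p in cv2.boxPoints(q)]); e=bx[1]-bx[0]; e2=bx[2]-bx[1]
        if np.linalg.norm(e)<np.linalg.norm(e2): e,e2=e2,e
        print('blk',bx.mean(0).round(4),'len',np.linalg.norm(e).round(4),np.linalg.norm(e2).round(4),'tilt from y deg',np.degrees(np.arctan(-e[0]/e[1])).round(1))
for n,p,z in(('foot',(401,130),.018),('griptop far-left',(392,55),.2005),('gt far-right',(437,44),.2005),('gt nearR',(447,98),.2005)): print(n,plane(T,*cr(*p),z).round(4))
o=observe(); R=Ro.from_euler('xyz',o['tool_rot']).as_matrix()
for w in([.44,-.35,.231],[.40,.03,.231]): print((R.T@(np.array(w)-o['position'])/.5).round(3))
E
```

```text
ledge near [0.5206 0.1805] far [0.5334 0.1808] board near edge [0.3821 0.179 ]
ledge near [0.5204 0.037 ] far [0.5332 0.037 ] board near edge [0.3818 0.037 ]
ledge near [ 0.5202 -0.1143] far [ 0.533  -0.1145] board near edge [ 0.3815 -0.1126]
blk [0.4482 0.0389] len 0.0428 0.0294 tilt from y deg 16.5
blk [ 0.4524 -0.0374] len 0.0429 0.0293 tilt from y deg 12.6
blk [0.4653 0.1055] len 0.0429 0.029 tilt from y deg -14.4
foot [ 0.6784 -0.0798  0.018 ]
griptop far-left [ 0.6911 -0.058   0.2005]
gt far-right [ 0.6986 -0.0877  0.2005]
gt nearR [ 0.6621 -0.0936  0.2005]
[ 0.499 -0.242 -0.   ]
[ 0.75  -0.964  0.001]
```

Request:
play_rows([
  [0.1, -0.05, 0, 0, 0, 0.05, 0.7],
  [0.2, -0.1, 0, 0, 0, 0.1, 0.7],
  [0.3, -0.15, 0, 0, 0, 0.15, 0.7],
  [0.4, -0.2, 0, 0, 0, 0.2, 0.7],
  [0.5, -0.242, 0, 0, 0, 0.2095, 0.7],
  [0.5, -0.242, 0, 0, 0, 0.2095, 0.7],
  [0.5, -0.242, 0, 0, 0, 0.2095, 0.7],
], newtons=40)

```text
clock: 0.8
position: [0.4433, -0.3462, 0.231]
tool_rot: [-3.14, -0.001, 0.006]
force: [-0.1, -0.3, -0.2]
grip_width: 0.0257
finger_force: 0.0
```

Request:
play_rows([
  [-0.01, -0.1, 0, 0, 0, 0.003, 0.7],
  [-0.02, -0.2, 0.03, 0, 0, 0.003, 0.7],
  [-0.03, -0.3, 0.08, 0, 0, 0.003, 0.7],
  [-0.04, -0.4, 0.13, 0, 0, 0.003, 0.7],
  [-0.05, -0.5, 0.18, 0, 0, 0.003, 0.7],
  [-0.063, -0.6, 0.24, 0, 0, 0.003, 0.7],
  [-0.063, -0.618, 0.3, 0, 0, 0.003, 0.7],
  [-0.063, -0.618, 0.3, 0, 0, 0.003, 0.7],
  [-0.063, -0.618, 0.3, 0, 0, 0.003, 0.7],
  [-0.063, -0.618, 0.3, 0, 0, 0.003, 0.7],
])

```text
clock: 1.8
position: [0.4093, -0.0423, 0.0819]
tool_rot: [3.141, -0.001, -0.008]
force: [-0.1, -0.3, 0.1]
grip_width: 0.0254
finger_force: 0.0
```

```bash
python3 - <<'E'
from h import *
print(observe()['position']); snap('wrist','w1')
E
```

```text
[ 0.40933905 -0.04232255  0.08190242]
```

View pics/w1.png

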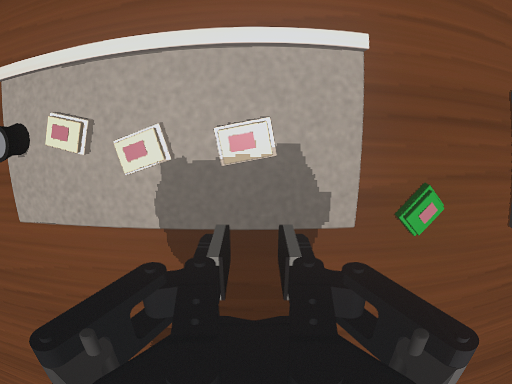

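The wrist view shows the open fingertips at (222,250) and (290,250), behind the nearest block at (245,142) and clear of it. I'll lower, then push.

Request:
play_rows([
  [0, -0.01, 0.05, 0, 0, -0.004, 0.7],
  [0, -0.01, 0.1, 0, 0, -0.004, 0.7],
  [0, -0.01, 0.138, 0, 0, -0.004, 0.7],
  [0, -0.01, 0.138, 0, 0, -0.004, 0.7],
  [0, -0.01, 0.138, 0, 0, -0.004, 0.7],
])

```text
clock: 2.35
position: [0.4093, -0.0369, 0.0131]
tool_rot: [3.141, -0.0, 0.001]
force: [0.0, 0.3, -0.5]
grip_width: 0.0253
finger_force: 0.0
```

Request:
play_rows([
  [0.012, 0, 0, 0, 0, 0, 0.7],
  [0.024, 0, 0, 0, 0, 0, 0.7],
  [0.036, 0, 0, 0, 0, 0, 0.7],
  [0.048, 0, 0, 0, 0, 0, 0.7],
  [0.06, 0, 0, 0, 0, 0, 0.7],
  [0.072, 0, 0, 0, 0, 0, 0.7],
  [0.084, 0, 0, 0, 0, 0, 0.7],
  [0.096, 0, 0, 0, 0, 0, 0.7],
  [0.108, 0, 0, 0, 0, 0, 0.7],
  [0.12, 0, 0, 0, 0, 0, 0.7],
])

```text
clock: 3.35
position: [0.4694, -0.0359, 0.0123]
tool_rot: [-3.142, 0.0, 0.002]
force: [-0.1, 0.2, -0.2]
grip_width: 0.0259
finger_force: 0.1
```

Request:
play_rows([
  [0.006, 0, 0, 0, 0, 0, 0.7],
  [0.012, 0, 0, 0, 0, 0, 0.7],
  [0.014, 0, 0, 0, 0, 0, 0.7],
  [0.016, 0, 0, 0, 0, 0, 0.7],
  [0.016, 0, 0, 0, 0, 0, 0.7],
])

```text
clock: 3.85
position: [0.477, -0.0359, 0.0123]
tool_rot: [-3.142, -0.0, 0.002]
force: [0.4, -0.0, 0.3]
grip_width: 0.0261
finger_force: 0.0
```

Request:
play_rows([
  [0.002, 0, 0, 0, 0, 0, 0.7],
  [0.004, 0, 0, 0, 0, 0, 0.7],
  [0.006, 0, 0, 0, 0, 0, 0.7],
  [0.008, 0, 0, 0, 0, 0, 0.7],
  [0.008, 0, 0, 0, 0, 0, 0.7],
])

```text
clock: 4.35
position: [0.4812, -0.0359, 0.0123]
tool_rot: [-3.142, -0.0, 0.002]
force: [0.4, 0.6, -0.5]
grip_width: 0.0257
finger_force: 0.0
```

```bash
python3 - <<'E'
from h import *
a=snap('wrist','w2'); print(observe()['force'])
cv2.imwrite('pics/w2c.png',cv2.resize(a[20:260,60:440,::-1],None,fx=2,fy=2,interpolation=cv2.INTER_CUBIC))
E
```

```text
[-0.80989926 -0.12973979 -0.54858333]
```

View pics/w2c.png

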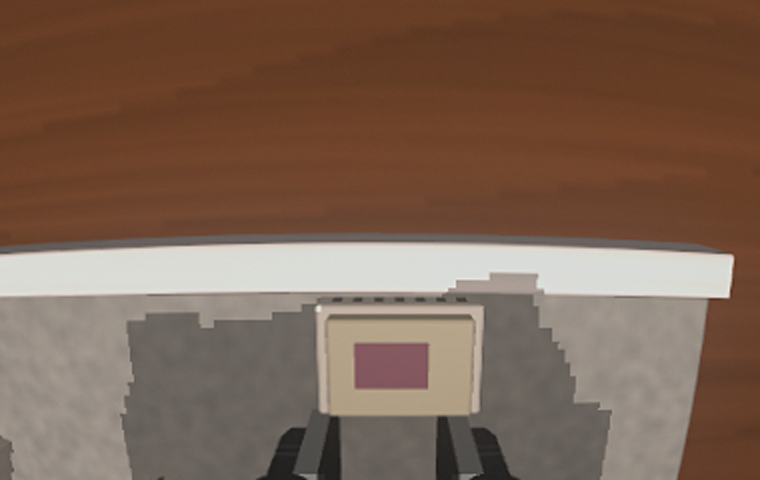

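The wrist view shows the block square between both fingertips, its front a millimetre or two from the ledge edge (crop row 297). I'll press on gently.

Request:
play_rows([
  [0.002, 0, 0, 0, 0, 0, 0.7],
  [0.004, 0, 0, 0, 0, 0, 0.7],
  [0.004, 0, 0, 0, 0, 0, 0.7],
  [0.004, 0, 0, 0, 0, 0, 0.7],
])

```text
clock: 4.8
position: [0.483, -0.0359, 0.0123]
tool_rot: [-3.142, -0.0, 0.002]
force: [-0.2, 0.2, -0.2]
grip_width: 0.0255
finger_force: 0.0
```

Request:
play_rows([
  [0.002, 0, 0, 0, 0, 0, 0.7],
  [0.004, 0, 0, 0, 0, 0, 0.7],
  [0.004, 0, 0, 0, 0, 0, 0.7],
  [0.004, 0, 0, 0, 0, 0, 0.7],
])

```text
clock: 5.2
position: [0.4839, -0.0359, 0.0121]
tool_rot: [3.142, 0.002, 0.002]
force: [-6.0, 0.1, 3.4]
grip_width: 0.0254
finger_force: 3.0
```

Request:
play_rows([
  [-0.02, 0, 0, 0, 0, 0, 0.7],
  [-0.08, 0, 0, 0, 0, 0, 0.7],
  [-0.14, 0, 0, 0, 0, 0, 0.7],
  [-0.154, -0.02, 0, 0, 0, 0, 0.7],
  [-0.154, -0.08, 0, 0, 0, 0, 0.7],
  [-0.154, -0.14, 0, 0, 0, 0, 0.7],
  [-0.154, -0.15, 0, 0, 0, 0, 0.7],
  [-0.154, -0.15, 0, 0, 0, 0, 0.7],
])

```text
clock: 6.0
position: [0.4079, 0.0399, 0.0124]
tool_rot: [-3.141, -0.001, 0.004]
force: [-0.4, -0.1, -0.2]
grip_width: 0.0259
finger_force: 0.0
```

Request:
play_rows([
  [0.012, 0, 0, 0, 0, 0.001, 0.7],
  [0.024, 0, 0, 0, 0, 0.001, 0.7],
  [0.038, 0, 0, 0, 0, 0.001, 0.7],
  [0.052, 0, 0, 0, 0, 0.001, 0.7],
  [0.066, 0, 0, 0, 0, 0.001, 0.7],
  [0.08, 0, 0, 0, 0, 0.001, 0.7],
  [0.094, 0, 0, 0, 0, 0.001, 0.7],
  [0.108, 0, 0, 0, 0, 0.001, 0.7],
  [0.122, 0, 0, 0, 0, 0.001, 0.7],
  [0.134, 0, 0, 0, 0, 0.001, 0.7],
])

```text
clock: 7.0
position: [0.4754, 0.0391, 0.0123]
tool_rot: [-3.142, -0.0, 0.0]
force: [-0.8, -0.4, 0.3]
grip_width: 0.0256
finger_force: 0.1
```

Request:
play_rows([
  [0.004, 0, 0, 0, 0, 0, 0.7],
  [0.008, 0, 0, 0, 0, 0, 0.7],
  [0.011, 0, 0, 0, 0, 0, 0.7],
  [0.014, 0, 0, 0, 0, 0, 0.7],
  [0.016, 0, 0, 0, 0, 0, 0.7],
  [0.018, 0, 0, 0, 0, 0, 0.7],
  [0.018, 0, 0, 0, 0, 0, 0.7],
  [0.018, 0, 0, 0, 0, 0, 0.7],
])

```text
clock: 7.8
position: [0.4838, 0.0391, 0.0123]
tool_rot: [3.142, 0.0, -0.0]
force: [-0.4, 0.6, 0.3]
grip_width: 0.0255
finger_force: 0.0
```

Request:
play_rows([
  [0.001, 0, 0, 0, 0, 0, 0.7],
  [0.002, 0, 0, 0, 0, 0, 0.7],
  [0.003, 0, 0, 0, 0, 0, 0.7],
  [0.003, 0, 0, 0, 0, 0, 0.7],
  [0.003, 0, 0, 0, 0, 0, 0.7],
])

```text
clock: 8.3
position: [0.4841, 0.0391, 0.0122]
tool_rot: [3.141, 0.002, 0.0]
force: [-7.8, 0.8, 5.3]
grip_width: 0.0257
finger_force: 3.8
```

Request:
play_rows([
  [-0.02, 0, 0, 0, 0, 0, 0.7],
  [-0.08, 0, 0, 0, 0, 0, 0.7],
  [-0.125, 0, 0, 0, 0, 0, 0.7],
  [-0.125, -0.01, 0, 0, 0, 0, 0.7],
  [-0.125, -0.07, 0, 0, 0, 0, 0.7],
  [-0.125, -0.12, 0, 0, 0, 0, 0.7],
  [-0.125, -0.134, 0, 0, 0, 0, 0.7],
  [-0.125, -0.134, 0, 0, 0, 0, 0.7],
])

```text
clock: 9.1
position: [0.4231, 0.1071, 0.0124]
tool_rot: [-3.141, -0.001, 0.002]
force: [-0.1, -1.7, -0.2]
grip_width: 0.026
finger_force: 0.0
```

Request:
play_rows([
  [0.012, 0, 0, 0, 0, 0, 0.7],
  [0.024, 0, 0, 0, 0, 0, 0.7],
  [0.036, 0, 0, 0, 0, 0, 0.7],
  [0.048, 0, 0, 0, 0, 0, 0.7],
  [0.06, 0, 0, 0, 0, 0, 0.7],
  [0.072, 0, 0, 0, 0, 0, 0.7],
  [0.084, 0, 0, 0, 0, 0, 0.7],
  [0.096, 0, 0, 0, 0, 0, 0.7],
  [0.102, 0, 0, 0, 0, 0, 0.7],
  [0.108, 0, 0, 0, 0, 0, 0.7],
])

```text
clock: 10.1
position: [0.477, 0.1061, 0.0123]
tool_rot: [3.142, 0.0, -0.0]
force: [-0.5, 0.3, 0.4]
grip_width: 0.0258
finger_force: 0.2
```

Request:
play_rows([
  [0.004, 0, 0, 0, 0, 0, 0.7],
  [0.008, 0, 0, 0, 0, 0, 0.7],
  [0.011, 0, 0, 0, 0, 0, 0.7],
  [0.013, 0, 0, 0, 0, 0, 0.7],
  [0.014, 0, 0, 0, 0, 0, 0.7],
  [0.015, 0, 0, 0, 0, 0, 0.7],
  [0.016, 0, 0, 0, 0, 0, 0.7],
  [0.016, 0, 0, 0, 0, 0, 0.7],
])

```text
clock: 10.9
position: [0.4842, 0.1061, 0.0122]
tool_rot: [3.141, 0.001, 0.0]
force: [-5.0, 0.3, 2.9]
grip_width: 0.0254
finger_force: 2.5
```

Request:
play_rows([
  [-0.02, 0, 0, 0, 0, 0, 0.7],
  [-0.08, 0, 0, 0, 0, 0, 0.5],
  [-0.12, 0.05, -0.08, 0, 0, 0, 0.3],
  [-0.12, 0.1, -0.18, 0, 0, 0, 0.1],
  [-0.12, 0.13, -0.28, 0, 0, 0, 0],
  [-0.12, 0.13, -0.38, 0, 0, 0, 0],
  [-0.12, 0.13, -0.42, 0, 0, 0, 0],
  [-0.12, 0.13, -0.42, 0, 0, 0, 0],
])

```text
clock: 11.7
position: [0.4262, 0.0411, 0.2259]
tool_rot: [-3.14, -0.007, -0.001]
force: [1.6, -0.2, -1.1]
grip_width: 0.0855
finger_force: 0.0
```

```bash
python3 - <<'E'
from h import *
o=observe(); print(o['position'],o['tool_rot'],o['grip_width'])
C=get_calibration('wrist'); a=snap('wrist','w3'); t=snap('top','t3'); print(C)
cv2.imwrite('pics/w3c.png',cv2.resize(a[:300,:,::-1],None,fx=1.56,fy=1.56,interpolation=cv2.INTER_CUBIC))
E
```

```text
[0.42616531 0.04112543 0.225852  ] [-3.14006393e+00 -6.92049272e-03 -9.16148562e-04] 0.08550174498818881
{'fovy': 65.70646984690485, 'cx': 253.74501709405695, 'cy': 187.3269265351649, 'xyz': array([0.49609453, 0.04022971, 0.36983322]), 'rotation': array([ 2.86618829e+00,  6.34881252e-04, -1.57099673e+00])}
```

View pics/w3c.png

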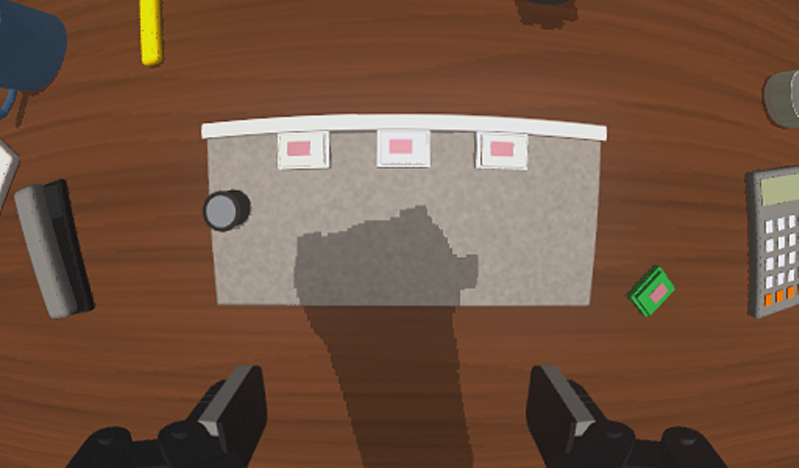

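The wrist view shows the three blocks in one straight row, flush with the ledge at (303,150), (403,149) and (502,151). The loupe is untouched at (226,210). Next is the monopod.

Request:
play_rows([
  [0.05, 0.02, -0.06, 0, 0, 0, 0],
  [0.12, 0.07, -0.12, 0, 0, -0.03, 0],
  [0.19, 0.13, -0.128, 0, 0, -0.06, 0],
  [0.26, 0.19, -0.128, 0, 0, -0.09, 0],
  [0.33, 0.242, -0.128, 0, 0, -0.09, 0],
  [0.348, 0.242, -0.128, 0, 0, -0.09, 0],
  [0.348, 0.242, -0.128, 0, 0, -0.09, 0],
  [0.348, 0.242, -0.128, 0, 0, -0.09, 0],
])

```text
clock: 12.6
position: [0.5979, -0.0791, 0.285]
tool_rot: [-3.141, 0.002, 0.189]
force: [-0.0, 0.2, 0.1]
grip_width: 0.0853
finger_force: 0.0
```

```bash
python3 - <<'E'
from h import *
o=observe(); print(o['position'],o['tool_rot'])
C=get_calibration('wrist'); a=snap('wrist','w4'); print(C)
np.save('w4c.npy',C,allow_pickle=True)
cv2.imwrite('pics/w4c.png',cv2.resize(a[40:300,120:440,::-1],None,fx=2.3,fy=2.3,interpolation=cv2.INTER_CUBIC))
E
```

```text
[ 0.59792357 -0.07907473  0.28496374] [-3.14084672e+00  2.08005262e-03  1.89208696e-01]
{'fovy': 65.70646984690485, 'cx': 253.74501709405695, 'cy': 187.3269265351649, 'xyz': array([ 0.66789912, -0.06647151,  0.42832324]), 'rotation': array([ 2.85704201e+00,  3.31195915e-05, -1.38089472e+00])}
```

View pics/w4c.png

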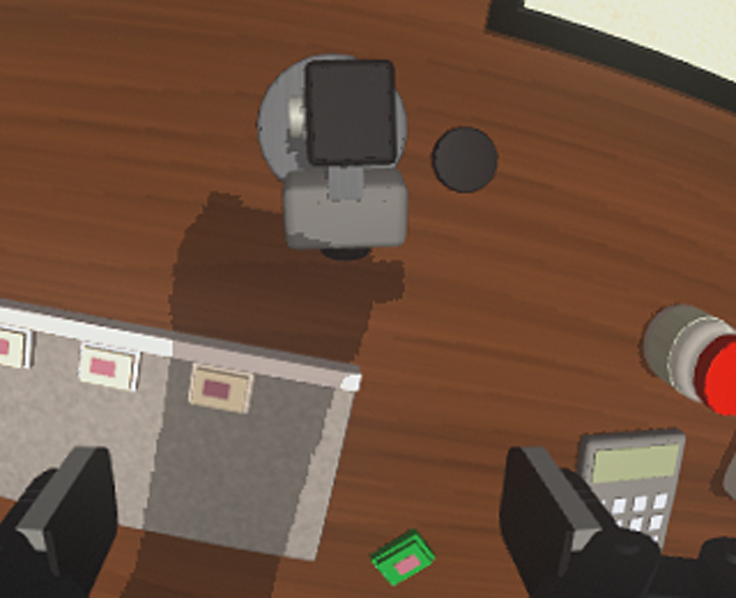

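The wrist view shows the grip top square to the tool, at crop corners (307,61), (394,61), (395,165) and (308,161). The button is on the left at (296,115).

```bash
python3 - <<'E'
from h import *
C=np.load('w4c.npy',allow_pickle=True).item()
f=192/np.tan(np.radians(C['fovy'])/2)
def fr(u,v,z):
    d=np.array([u-C['cx'],v-C['cy']]); r=np.hypot(*d); th=r/f
    D=RM(C)@np.array([*(d/r*np.sin(th)),np.cos(th)]); o=np.array(C['xyz']); return o+D*(z-o[2])/D[2]
g=lambda p:((p[0]+.5)/2.3-.5+120,(p[1]+.5)/2.3-.5+40)
P=np.array([fr(*g(p),.2005) for p in((307,61),(394,61),(395,165),(308,162))])
print(P.round(4)); c=P.mean(0)
ex=(P[0]+P[1]-P[2]-P[3])/2; ey=(P[0]+P[3]-P[1]-P[2])/2
print(c,np.linalg.norm(ex),np.linalg.norm(ey),np.arctan2(ex[1],ex[0]),np.arctan2(-ey[0],ey[1]))
print('button',fr(*g((292,115)),.174))
o=observe();R=Ro.from_euler('xyz',o['tool_rot']).as_matrix()
print((R.T@(np.array([c[0],c[1],.285])-o['position'])/.5).round(3))
E
```

```text
[[ 0.6954 -0.0608  0.2005]
 [ 0.7013 -0.0887  0.2005]
 [ 0.6671 -0.0959  0.2005]
 [ 0.6623 -0.0675  0.2005]]
[ 0.68150831 -0.07820036  0.2005    ] 0.03437966630073056 0.02868843963561997 0.20353040640968806 0.18623988885654527
button [ 0.67772337 -0.05851842  0.174     ]
[0.165 0.03  0.001]
```

Request:
play_rows([
  [0.06, 0.01, 0, 0, 0, -0.003, 0],
  [0.12, 0.02, 0, 0, 0, -0.003, 0],
  [0.167, 0.031, 0, 0, 0, -0.003, 0],
  [0.167, 0.031, 0.02, 0, 0, -0.003, 0],
  [0.167, 0.031, 0.07, 0, 0, -0.003, 0],
  [0.167, 0.031, 0.12, 0, 0, -0.003, 0],
  [0.167, 0.031, 0.17, 0, 0, -0.003, 0],
  [0.167, 0.031, 0.22, 0, 0, -0.003, 0],
  [0.167, 0.031, 0.26, 0, 0, -0.003, 0],
  [0.167, 0.031, 0.26, 0, 0, -0.003, 0],
])

```text
clock: 13.65
position: [0.6814, -0.0786, 0.1538]
tool_rot: [-3.14, 0.004, 0.196]
force: [-0.7, -0.1, -0.0]
grip_width: 0.0853
finger_force: 0.0
```

Request:
play_rows([
  [0, 0, 0, 0, 0, 0, 0.3],
  [0, 0, 0, 0, 0, 0, 0.45],
  [0, 0, 0, 0, 0, 0, 0.55],
  [0, 0, 0, 0, 0, 0, 0.6],
  [0, 0, 0, 0, 0, 0, 0.65],
  [0, 0, 0, 0, 0, 0, 0.8],
  [0, 0, 0, 0, 0, 0, 1],
  [0, 0, 0, 0, 0, 0, 1],
  [0, 0, 0, 0, 0, 0, 1],
  [0, 0, 0, 0, 0, 0, 1],
], newtons=80)

```text
clock: 14.65
position: [0.684, -0.0773, 0.1576]
tool_rot: [-3.14, -0.001, 0.197]
force: [-5.7, 10.1, 13.6]
grip_width: 0.0289
finger_force: 77.5
```

Request:
play_rows([
  [0.002, -0.002, -0.01, 0, 0, 0, 1],
  [0.004, -0.003, -0.024, 0, 0, 0, 1],
  [0.004, -0.003, -0.038, 0, 0, 0, 1],
  [0.004, -0.003, -0.052, 0, 0, 0, 1],
  [0.004, -0.003, -0.066, 0, 0, 0, 1],
  [0.004, -0.003, -0.08, 0, 0, 0, 1],
  [0.004, -0.003, -0.094, 0, 0, 0, 1],
  [0.004, -0.003, -0.108, 0, 0, 0, 1],
  [0.004, -0.003, -0.12, 0, 0, 0, 1],
  [0.004, -0.003, -0.12, 0, 0, 0, 1],
])

```text
clock: 15.65
position: [0.6841, -0.0769, 0.2163]
tool_rot: [-3.14, 0.003, 0.196]
force: [-8.6, 2.9, -3.3]
grip_width: 0.0295
finger_force: 79.8
```

Request:
play_rows([
  [-0.003, 0, -0.01, 0, 0, 0, 1],
  [-0.006, -0.001, -0.024, 0, 0, 0, 1],
  [-0.006, -0.001, -0.038, 0, 0, 0, 1],
  [-0.006, -0.001, -0.052, 0, 0, 0, 1],
  [-0.006, -0.001, -0.066, 0, 0, 0, 1],
  [-0.006, -0.001, -0.08, 0, 0, 0, 1],
  [-0.006, -0.001, -0.094, 0, 0, 0, 1],
  [-0.006, -0.001, -0.108, 0, 0, 0, 1],
  [-0.006, -0.001, -0.12, 0, 0, 0, 1],
  [-0.006, -0.001, -0.13, 0, 0, 0, 1],
])

```text
clock: 16.65
position: [0.6831, -0.0769, 0.2815]
tool_rot: [-3.141, -0.002, 0.196]
force: [8.6, 3.0, -11.4]
grip_width: 0.0294
finger_force: 80.1
```

Request:
play_rows([
  [0.002, 0, -0.005, 0, 0, 0, 1],
  [0.003, 0, -0.01, 0, 0, 0, 1],
  [0.003, 0, -0.014, 0, 0, 0, 1],
  [0.003, 0, -0.018, 0, 0, 0, 1],
  [0.003, 0, -0.018, 0, 0, 0, 1],
])

```text
clock: 17.15
position: [0.6833, -0.0769, 0.2883]
tool_rot: [-3.141, 0.003, 0.195]
force: [5.3, 3.5, -27.3]
grip_width: 0.0291
finger_force: 83.0
```

Request:
play_rows([
  [0, 0, 0, 0, 0, 0, 1],
  [0, 0, 0, 0, 0, 0, 1],
  [0, 0, 0, 0, 0, 0, 1],
  [0, 0, 0, 0, 0, 0, 1],
  [0, 0, 0, 0, 0, 0, 1],
], newtons=100)

```text
clock: 17.65
position: [0.6833, -0.077, 0.2883]
tool_rot: [-3.141, 0.003, 0.195]
force: [6.5, 4.0, -26.8]
grip_width: 0.0291
finger_force: 100.5
```

```bash
python3 - <<'E'
from h import *
s=snap('scene','s5');t=snap('top','t5');o=observe();print(o['position'],o['force'],o['grip_width'])
a=cv2.resize(s[110:260,150:310],None,fx=3.6,fy=3.6,interpolation=cv2.INTER_CUBIC)[:540,:480]
w=snap('wrist','w5'); b=cv2.resize(w[:,100:420],(320,384))
out=np.zeros((540,800,3),np.uint8); out[:,:480]=a[:540,:480]; out[:384,480:]=b
out[390:540,480:]=cv2.resize(t[215:292,186:350],(320,150))
cv2.imwrite('pics/m5.png',out[:,:,::-1])
S=get_calibration('scene')
for z in(.132,.018,.3305,.2755): print(z,((np.array(proj(S,[.680,-.079,z]))-[150,110])*3.6).round())
E
```

```text
[ 0.68329925 -0.07698572  0.28834987] [  5.23069013   4.05620672 -27.06937002] 0.029218942830784703
0.132 [328. 359.]
0.018 [332. 454.]
0.3305 [322. 161.]
0.2755 [324. 221.]
```

View pics/m5.png

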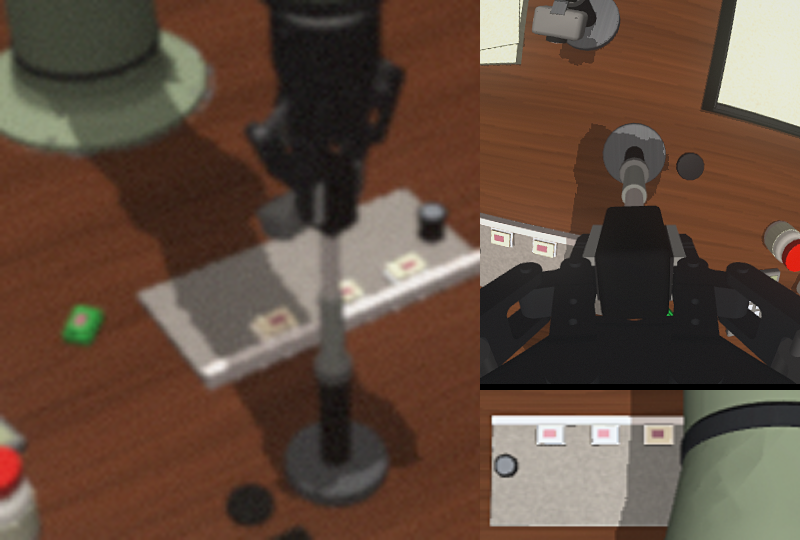

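The scene crop shows both tube sections drawn out, with the grip's underside near (325,230); I predicted about 221 for full extension. The fingers hold the grip, the button is squeezed flush, and the blocks are still in a row. The downward force jumped to 27 N at the stop and has stayed there.

```bash
python3 -c "
from workcell import *
print(job_done())"
```

```text
the job is handed in; nothing more can be done
None
```

The job is handed in: the three blocks are in one straight row against the ledge, and the arm is squeezing the monopod's grip with the button pressed and holding it fully extended at the second stop; nothing else was touched, though no verdict came back.

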